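Hang the fitting flip-flop hanger on the drying rail

TASK

Of the three white flip-flop hangers, take the one whose slot fits the drying rail's bar closely and hang it straddling the bar, between the two black collars. The bar's clamps leave its height and its fore-and-aft place a little different every day, so find it by feel, lower the hanger gently until the pad under its crown rests on the bar, and let go only then. Leave everything else where it stands.

Things in the scene. Friction and masses are not known exactly. Their poses are not given: they have to be found in the camera images.
- hanger_small: white plastic flip-flop hanger, an upside-down U standing on its legs: 95 mm tall, 56 long (its y), slot 16 wide (its x), legs 8 thick, so 32 across their outsides; crown 12 thick. At the foot of each leg a 30 mm wide, 20 tall upturned hook sticks out 22 further. Origin: centre of its underside, z up. Same after a half turn. About 0.16 kg
- hanger_medium: white plastic flip-flop hanger, an upside-down U standing on its legs: 95 mm tall, 56 long (its y), slot 26 wide (its x), legs 8 thick, so 42 across their outsides; crown 12 thick. At the foot of each leg a 30 mm wide, 20 tall upturned hook sticks out 22 further. Origin: centre of its underside, z up. Same after a half turn. About 0.16 kg
- hanger_large: white plastic flip-flop hanger, an upside-down U standing on its legs: 95 mm tall, 56 long (its y), slot 38 wide (its x), legs 8 thick, so 54 across their outsides; crown 12 thick. At the foot of each leg a 30 mm wide, 20 tall upturned hook sticks out 22 further. Origin: centre of its underside, z up. Same after a half turn. About 0.16 kg
- hanger_medium_pad: 3 mm thick grey pad glued under the crown of the medium hanger, inside the slot; origin at the centre of its lower face, 80 mm above the hanger's underside. This face rests on the bar when the hanger hangs fully home
- stand: drying rail, fixed: base plate 100 x 340 x 8 mm, posts 195 tall at y = +-150. Origin: centre of the plate's underside. A level square bar (22 x 22) runs parallel to y from post to post; where it is clamped varies and is NOT reported: top face 110 to 180 above the table, centre line -8 to +8 off the stand's in x. Two black 36 mm square collars, 8 thick, at y = +-54 leave 100 mm of bare bar
- soap_holder: round dark silicone soap holder, 110 mm across, 22 mm high. Bystander; origin: centre of its underside
- cup: blue ceramic toothbrush cup, 76 mm across, 95 mm tall. Bystander; origin: centre of its underside
- bottle: white shampoo bottle, 60 mm across, 145 mm tall. Bystander; origin: centre of its underside
- caddy: grey plastic slatted shower caddy, 160 x 200 mm, 100 mm high, with a swing handle reaching 240 mm. Bystander; origin: centre of its underside
- clip_a: white plastic flip-flop clip lying flat, 80 x 18 mm, 20 mm high. Bystander; origin: centre of its underside
- clip_b: a second such clip. Bystander; origin: centre of its underside
- nail_brush: wooden nail brush, 120 x 50 mm, 36 mm high. Bystander; origin: centre of its underside

How it is judged:
By the outcome, as a careful person would: the job done as asked, in the order asked, and still so for the second after the job is handed in, with the robot touching nothing.
It also fails if it takes over 51 s, if anything falls off the work surface, if the arm or the gripper's body presses on something with over 40 N, if the wrist force passes 120 N, or if a joint passes its speed limit or range.

ROBOT

A 7-joint arm with a two-finger parallel gripper is mounted at the origin on the work surface. World frame = base frame: x ahead of the robot, y to its left, z up, the work surface at z = 0. Lengths are in m, angles in rad, forces in N, time in s.
With the tool pointing down it reaches from about 0.425 to 0.925 m from the base axis. Payload 6.8 kg.
Tool frame: the origin (TCP) lies at the very end of the fingers, on their centre line; the grasp point (between the pads) lies 19 mm behind it; z points along the fingers, y is the line along which they close (so a half turn about z gives the same grasp; the last joint's range is limited). The gripper opens to 85 mm and grips with 20 to 120 N. Pads are 22 mm wide; open, the fingers measure 114 mm over their backs; the gripper's body (76 mm by 85 mm) begins 54 mm behind the grasp point. The pads swing forward as they close: fully open they stand 13 mm farther back than shut.
Start: joints at [1.042, 0.477, 0.022, 1.555, -0.011, 1.109, -0.083], TCP at [0.276, -0.616, 0.231] pointing down, gripper open.
Joint ranges: [-2.96, 2.96], [-0.34, 2.1], [-1.41, 1.46], [0.24, 2.44], [-1.37, 4.51], [0.17, 1.92], [-2.96, 2.96]. Speed limits (rad/s): [2.39, 2.39, 3.14, 3.14, 3.14, 3.14, 3.14].

INTERFACE

Orientations are given as a unit quaternion [w, x, y, z].
In Python, from station import telemetry, viewer, job, search_frame, cut_out gives the robot as it stands. The module is installed in compiled form; this text tells all that it offers.
- The arm moves only by the shell command python3 -m crank 'ROWS' [FORCE]. ROWS is JSON, a list of rows, each an object with "delta_rot": the turn, a rotation vector about the tool's x, y, z in degrees, a list of three; "xyz": the shift along the tool's x, y, z in m, a list of three; "fingers": the gripper command: -1 is fully open, 1 is shut, values between are in proportion. In form: [{"delta_rot": [ax, ay, az], "xyz": [dx, dy, dz], "fingers": fingers}, ...]. A call has 1 to 10 rows; each row is the pose to reach, as a shift and turn from the pose commanded when the call began, along the tool's axes at that moment; what a row does not reach only later rows make up. A row lasts 1/10 s, in which the tool goes at most 50 mm and 8.59 degrees, less where a joint would pass 70% of its speed; a pose out of reach is approached as far as the arm can. A call with a gripper value outside its range is refused whole. The fingers move at their own pace and stop on an object; FORCE is the grip in N (left out, the last holds). Time passes only in rows, so rows that repeat a pose let the fingers close. It gives the time, the measured TCP pose, the force, the opening and the grip force at its end, in the units of the state.
- telemetry.get_obs(): the state, without advancing time (a new reading comes with each control period).
- viewer.read_camera(name): name is "side" or "top" or "wrist"; returns a dict with "img" (420x560x3 uint8, red, green, blue), "fx", "fy", "cx", "cy" (pixels), "origin" and "rotation" of the camera in the world. Camera axes: x right, y up, looking along -z (the intrinsics and any distortion apply to the point x, -y, -z); pixel columns grow to the right and rows downward; lengths in m; the calibration is good to about 2 mm. The wrist camera is an equidistant fisheye: a pixel r from the principal point sees the ray r / f radians off the axis. A picture is of the moment at which its call begins. There is no depth.
- job.hand_in(): hands the job in; it is judged then, once.
Trained networks look in the newest picture that a camera, given by its name, has taken for a name from the list of things; names that differ only in an ending like _2 or _b are one class to them, and where a whole thing is asked for, a point or a joint stands for the part that bears it (a point fixed in the world has none). Each returns a list of dicts, best first, with "score" (0 to 1); they miss things now and then, are a little off and sometimes report something else, mostly with a low value. They report only what shows in the picture. A call takes as long as a camera call.
- search_frame(camera, thing): "pixel" ([column, row] in pixels, amid what is visible of it).
- cut_out(camera, thing): "pixels" (420x560 bool, what is visible of it) and "pixel" ([column, row] in pixels, amid what is visible of it).
The state is a dict: "t": time; "q": joint angles; "joint_vel": joint speeds; "joint_torque": joint torques, N m; "eef_pos": TCP position; "tool_rot": TCP orientation; "contact_force": force on the tool from outside, world axes, zero at the start; "torque": the same for the moment, N m; "gripper_width": opening from 0.0 (shut) to 1.0 (fully open); "grasp_force": force on a finger pad.
Only numpy, scipy, OpenCV 4.12 (cv2) and the standard library are available. Lean on these libraries where they do the work, as an engineer would, in place of code of your own. Each camera call takes 0.05 s, during which the arm holds its last target. There are 200 camera calls.

## Working session

There is one attempt and no reset: what is moved stays moved. The work goes in short steps, Python scripts to look and compute and a shell command to move; the robot and the scene stay as the last step left them, time stands still between calls to the robot, and variables do not carry over. Pictures are saved under pics/ and viewed, at most 10 in all, crops included, and the job is handed in when it is done.

```bash
mkdir -p pics
cat > h.py <<'E'
import numpy as np, cv2
from station import telemetry, viewer, job, search_frame, cut_out
def ray(c,p):
    R=np.array(c["rotation"]);R=R.reshape(3,3) if R.size==9 else None
    x=(p[0]-c["cx"])/c["fx"];y=(p[1]-c["cy"])/c["fy"]
    return R@np.array([x,-y,-1.0])
def at_z(c,p,z):
    d=ray(c,p);o=np.array(c["origin"]);return o+d*(z-o[2])/d[2]
def proj(c,X):
    v=np.array(c["rotation"]).reshape(3,3).T@(np.array(X)-c["origin"])
    return [c["cx"]+c["fx"]*v[0]/-v[2],c["cy"]-c["fy"]*v[1]/-v[2]]
E
python3 - <<'E'
from h import *
o=telemetry.get_obs();print({k:np.round(v,3).tolist() for k,v in o.items()})
for n in ("top","side"):
    c=viewer.read_camera(n);cv2.imwrite(f"pics/{n}0.png",c["img"][:,:,::-1])
    print(n,c["fx"],c["fy"],c["cx"],c["cy"],np.round(c["origin"],3),np.round(c["rotation"],3).tolist())
    for t in ("hanger_small","hanger_medium","hanger_large","hanger_medium_pad","stand"):
        print(t,[(round(d["score"],2),np.round(d["pixel"]).tolist()) for d in search_frame(n,t)][:3])
E
```

```text
{'t': 0.0, 'q': [1.042, 0.478, 0.022, 1.556, -0.011, 1.109, -0.083], 'joint_vel': [-0.0, 0.0, 0.001, -0.001, 0.0, 0.0, 0.001], 'joint_torque': [-0.001, -59.645, 1.608, -28.12, 0.012, 0.009, 0.0], 'eef_pos': [0.275, -0.616, 0.23], 'tool_rot': [-0.001, 0.978, 0.209, -0.0], 'contact_force': [-0.251, -0.549, 0.093], 'torque': [-0.008, 0.027, -0.026], 'grasp_force': 0.0, 'gripper_width': 0.998}
top 430.157496281189 430.157496281189 278.23307331934797 208.85248148877363 [ 0.332 -0.079  1.364] [-0.677, -0.072, 0.076, 0.728]
hanger_small [(0.55, [344.0, 245.0])]
hanger_medium [(0.94, [283.0, 246.0])]
hanger_large [(0.8, [314.0, 213.0])]
hanger_medium_pad []
stand [(0.57, [173.0, 221.0])]
side 507.0752381238184 507.0752381238184 283.50430923035213 214.81840501372614 [0.045 1.108 0.811] [-0.192, -0.102, 0.498, 0.839]
hanger_small [(0.83, [336.0, 210.0])]
hanger_medium [(0.81, [311.0, 236.0])]
hanger_large [(0.92, [296.0, 207.0])]
hanger_medium_pad []
stand [(0.77, [215.0, 299.0])]
```

```bash
python3 - <<'E'
s=open('h.py').read()
s=s.replace('R=np.array(c["rotation"]);R=R.reshape(3,3) if R.size==9 else None','R=rot(c["rotation"])').replace('np.array(c["rotation"]).reshape(3,3).T','rot(c["rotation"]).T')
s=s.replace('def ray','from scipy.spatial.transform import Rotation\ndef rot(q): return Rotation.from_quat(np.roll(q,-1)).as_matrix()\ndef ray',1)
open('h.py','w').write(s)
E
python3 -c "
import cv2
for n in ('top','side'):
    im=cv2.imread(f'pics/{n}0.png');cv2.imwrite(f'pics/{n}0b.png',cv2.resize(im,(800,600)))"
```

```text
(no output)
```

View pics/top0.png

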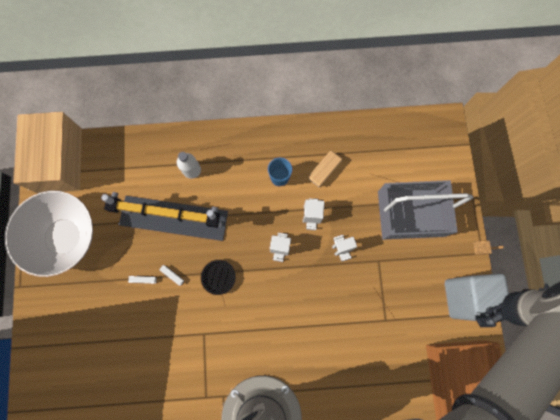

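View pics/side0.png

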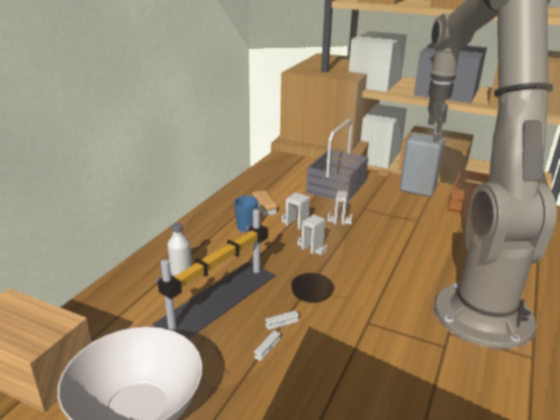

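Run:
```python
from h import *
t=cv2.imread('pics/top0.png');s=cv2.imread('pics/side0.png')
R=lambda a,f:cv2.resize(a,None,fx=f,fy=f,interpolation=cv2.INTER_CUBIC)
A=R(t[225:265,262:302],8) #320
B=R(s[205:260,285:340],5.8)[:320,:320]
C=R(t[185:245,95:235],5)[:280,:700]
out=np.zeros((600,800,3),np.uint8);out[:320,:320]=A;out[:B.shape[0],320:320+B.shape[1]]=B;out[320:,:700]=C
cv2.imwrite('pics/crop1.png',out)
c=viewer.read_camera("top")
for n in ("hanger_small","hanger_medium","hanger_large"):
    d=cut_out("top",n)[0];m=d["pixels"].astype(np.uint8)
    print(n,d["score"],m.sum(),cv2.minAreaRect(cv2.findNonZero(m)),np.round(at_z(c,d["pixel"],.06),3))
```

```text
hanger_small 0.65 353 ((344.0000305175781, 245.00003051757812), (22.62741470336914, 22.62741470336914), 45.0) [ 0.486 -0.284  0.06 ]
hanger_medium 0.78 432 ((279.45599365234375, 246.49200439453125), (18.782974243164062, 28.17445945739746), 10.304845809936523) [ 0.494 -0.098  0.06 ]
hanger_large 0.71 532 ((313.5553283691406, 213.6703643798828), (20.62088966369629, 31.06437110900879), 3.814074993133545) [ 0.582 -0.214  0.06 ]
```

View pics/crop1.png

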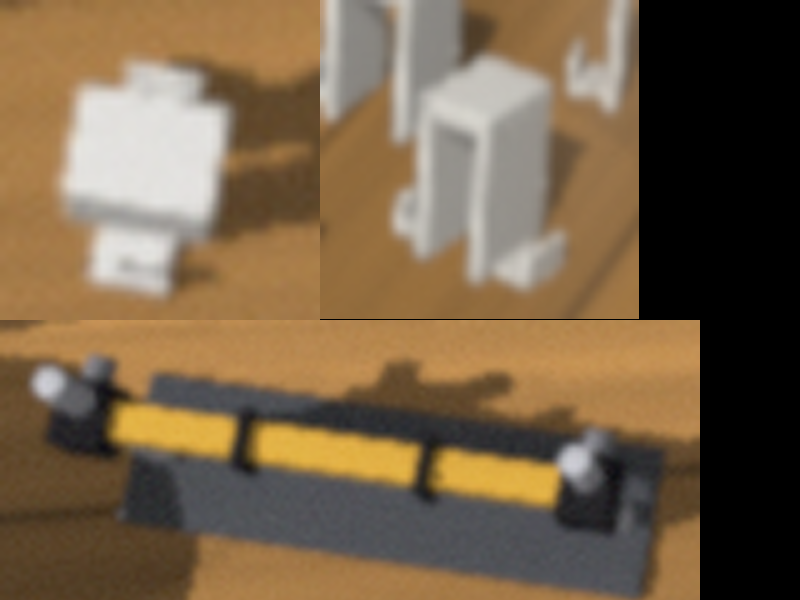

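```bash
cat >> h.py <<'E'
def cA(p): return [(p[0]+.5)/8-.5+262,(p[1]+.5)/8-.5+225]
def cC(p): return [(p[0]+.5)/5-.5+95,(p[1]-320+.5)/5-.5+185]
E
python3 - <<'E'
from h import *
c=viewer.read_camera("top");s=viewer.read_camera("side")
q=np.array([at_z(c,cA(p),.095) for p in [(78,85),(232,105),(218,222),(64,195)]]);print(np.round(q,4),q.mean(0))
e=lambda a,b:(np.linalg.norm(a-b),np.degrees(np.arctan2(*(a-b)[1::-1])))
for i in range(4):print(e(q[i],q[(i+1)%4]))
b=np.array([at_z(c,cC(p),.008) for p in [(155,375),(662,450),(642,595),(122,518)]]);print(np.round(b,4),b.mean(0))
for i in range(4):print(e(b[i],b[(i+1)%4]))
# yellow segments
for cam,n in((c,"top"),(s,"side")):
    h=cv2.cvtColor(cam["img"],cv2.COLOR_RGB2HSV);m=((h[...,0]>18)&(h[...,0]<28)&(h[...,1]>180)&(h[...,2]>90)).astype(np.uint8)
    k,_,st,ce=cv2.connectedComponentsWithStats(m)
    for i in range(1,k):
        if st[i,4]>30:
            r=cv2.minAreaRect(cv2.findNonZero((_==i).astype(np.uint8)));print(n,st[i],ce[i].round(1),np.round(cv2.boxPoints(r),1).tolist())
E
```

```text
[[ 0.523  -0.0687  0.095 ]
 [ 0.5114 -0.1252  0.095 ]
 [ 0.4684 -0.1167  0.095 ]
 [ 0.4824 -0.0607  0.095 ]] [ 0.49632816 -0.09282707  0.095     ]
(np.float64(0.057773481775446923), np.float64(78.41193711925368))
(np.float64(0.043871691837807585), np.float64(-11.207564638907774))
(np.float64(0.05776708224087086), np.float64(-104.08019359522588))
(np.float64(0.04136038732050902), np.float64(168.90009254956377))
[[0.6997 0.3953 0.008 ]
 [0.6262 0.069  0.008 ]
 [0.5331 0.0861 0.008 ]
 [0.6067 0.4162 0.008 ]] [0.61640896 0.24166294 0.008     ]
(np.float64(0.33446960286214955), np.float64(77.30797609143275))
(np.float64(0.09466661103895019), np.float64(-10.392695374370485))
(np.float64(0.3382121115660299), np.float64(-102.5682252106799))
(np.float64(0.09532118091725132), np.float64(167.34182481290492))
side [235 232  21  16 162] [246.2 238.6] [[234.60000610351562, 240.39999389648438], [253.1999969482422, 229.8000030517578], [257.79998779296875, 238.0], [239.3000030517578, 248.5]]
side [204 245  30  20 285] [219.7 254.7] [[203.39999389648438, 259.0], [230.89999389648438, 242.5], [236.1999969482422, 251.3000030517578], [208.6999969482422, 267.79998779296875]]
side [177 264  25  17 203] [190.8 272.4] [[176.89999389648438, 276.79998779296875], [198.10000610351562, 261.79998779296875], [204.0, 270.20001220703125], [182.8000030517578, 285.20001220703125]]
```

```bash
cat >> h.py <<'E'
def go(pos,ydeg):
    o=telemetry.get_obs();R=rot(o["tool_rot"]);a=np.radians(ydeg)
    y=np.array([np.cos(a),np.sin(a),0]);z=np.array([0,0,-1.]);T=np.stack([np.cross(y,z),y,z],1)
    print("t",o["t"],"xyz",np.round(R.T@(np.array(pos)-o["eef_pos"]),4),"rot",np.round(np.degrees(Rotation.from_matrix(R.T@T).as_rotvec()),2))
E
python3 - <<'E'
from h import *
from scipy.optimize import least_squares
go([.496,-.093,.20],-11.4)
c=viewer.read_camera("top");s=viewer.read_camera("side")
a=np.radians(-12.65);ux=np.array([np.cos(a),np.sin(a),0]);uy=np.array([-np.sin(a),np.cos(a),0])
O=np.array([.6164,.2417,0])
def hull(cam,h,dx,dy):
    P=[proj(cam,O+ux*(dx+i*.011)+uy*(dy+j*.05)+np.array([0,0,h-k])) for i in(-1,1) for j in(-1,1) for k in(0,.022)]
    return cv2.convexHull(np.float32(P))
def cen(H):m=cv2.moments(H);return np.array([m["m10"],m["m01"]])/m["m00"]
mt=cen(np.float32([cC(p) for p in[(256,421),(418,444),(412,487),(249,462)]]).reshape(-1,1,2));ms=np.array([219.7,254.7])
f=lambda x:np.r_[cen(hull(c,*x))-mt,cen(hull(s,*x))-ms]
r=least_squares(f,[.15,0,0],diff_step=1e-3,x_scale=.01);print(r.x,r.fun,O+ux*r.x[1]+uy*r.x[2])
E
python3 -m crank '[{"delta_rot":[0,0,0],"xyz":[0,0,-0.05],"fingers":-1},{"delta_rot":[0,0,0],"xyz":[0,0,-0.08],"fingers":-1}]' 40
```

```text
t 0.9 xyz [ 0.4147 -0.3875  0.0313] rot [  0.     0.   -54.49]
[ 0.1488438  -0.01054651 -0.00029535] [ 0.50650424  1.10878813 -0.95533913 -0.30621549] [0.60604481 0.24372145 0.        ]
t: 1.2
eef_pos: [0.2759, -0.6165, 0.3136]
tool_rot: [0.001, 0.978, 0.209, 0.0]
contact_force: [-0.4, -0.8, 0.3]
gripper_width: 1.002
grasp_force: 0.0
```

```bash
python3 -m crank '[{"delta_rot":[0,0,-9],"xyz":[0.06,-0.06,0.01],"fingers":-1},{"delta_rot":[0,0,-18],"xyz":[0.12,-0.12,0.02],"fingers":-1},{"delta_rot":[0,0,-27],"xyz":[0.18,-0.18,0.02],"fingers":-1},{"delta_rot":[0,0,-36],"xyz":[0.24,-0.24,0.03],"fingers":-1},{"delta_rot":[0,0,-45],"xyz":[0.3,-0.3,0.04],"fingers":-1},{"delta_rot":[0,0,-54.5],"xyz":[0.36,-0.35,0.05],"fingers":-1},{"delta_rot":[0,0,-54.5],"xyz":[0.41,-0.385,0.06],"fingers":-1},{"delta_rot":[0,0,-54.5],"xyz":[0.415,-0.387,0.07],"fingers":-1},{"delta_rot":[0,0,-54.5],"xyz":[0.415,-0.387,0.08],"fingers":-1},{"delta_rot":[0,0,-54.5],"xyz":[0.415,-0.387,0.09],"fingers":-1}]'
python3 -c "
from h import *
go([.496,-.093,.20],-11.4)"
```

```text
t: 2.2
eef_pos: [0.4665, -0.1583, 0.2442]
tool_rot: [0.001, 0.774, 0.633, 0.001]
contact_force: [0.6, -1.5, -0.3]
gripper_width: 0.998
grasp_force: 0.0
t 2.2 xyz [0.0699 0.0159 0.0442] rot [ 0.14  0.03 -0.01]
```

```bash
python3 -m crank '[{"delta_rot":[0,0,0],"xyz":[0.04,0.009,0.02],"fingers":-1},{"delta_rot":[0,0,0],"xyz":[0.07,0.016,0.044],"fingers":-1},{"delta_rot":[0,0,0],"xyz":[0.07,0.016,0.044],"fingers":-1},{"delta_rot":[0,0,0],"xyz":[0.07,0.016,0.044],"fingers":-1},{"delta_rot":[0,0,0],"xyz":[0.07,0.016,0.044],"fingers":-1}]'
python3 - <<'E'
from h import *
go([.496,-.093,.20],-11.4)
w=viewer.read_camera("wrist");cv2.imwrite("pics/w1.png",w["img"][:,:,::-1])
print(w["fx"],w["cx"],w["cy"],w["origin"],w["rotation"])
for n in("hanger_medium",):
    for d in cut_out("wrist",n):print(d["score"],d["pixel"],cv2.minAreaRect(cv2.findNonZero(d["pixels"].astype(np.uint8))))
def pw(X):
    v=rot(w["rotation"]).T@(np.array(X)-w["origin"]);v=v*[1,-1,-1];th=np.arctan2(np.hypot(v[0],v[1]),v[2]);u=v[:2]/np.hypot(v[0],v[1])
    return np.round([w["cx"]+w["fx"]*th*u[0],w["cy"]+w["fx"]*th*u[1]],1).tolist()
a=np.radians(-11.4);ux=np.array([np.cos(a),np.sin(a)]);uy=np.array([-ux[1],ux[0]])
for i,j in((1,1),(1,-1),(-1,-1),(-1,1)):
    print(pw(np.r_[np.array([.496,-.093])+ux*i*.021+uy*j*.028,.095]))
E
```

```text
t: 2.7
eef_pos: [0.4951, -0.0961, 0.2002]
tool_rot: [0.001, 0.774, 0.633, -0.0]
contact_force: [0.4, -0.5, 0.6]
gripper_width: 1.003
grasp_force: 0.0
t 2.7 xyz [0.0032 0.0003 0.0002] rot [ 0.05  0.04 -0.1 ]
325.19226210127806 277.2965857569181 207.70800023013098 [ 0.51218522 -0.01575736  0.34403849] [ 0.98154702 -0.16286615  0.01586026 -0.09893696]
0.95 [278.9, 186.9] ((276.420654296875, 189.6188201904297), (84.05232238769531, 82.4469985961914), 1.7357046604156494)
0.49 [478.2, 265.3] ((478.5895080566406, 262.93194580078125), (75.3366470336914, 40.13837432861328), 41.423667907714844)
[303.2, 166.4]
[301.7, 232.6]
[251.3, 232.7]
[249.4, 166.5]
```

View pics/w1.png

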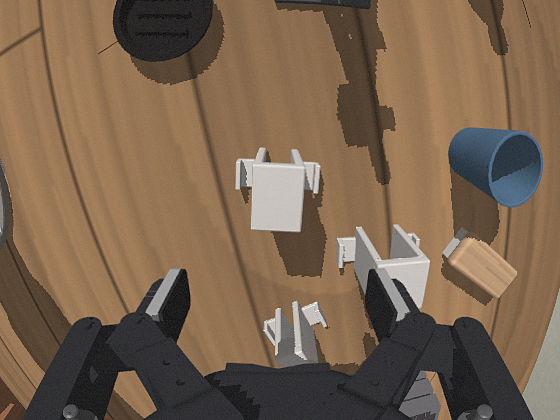

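```bash
python3 -c "
from h import *
go([.497,-.091,.05],-12.65)"
```

```text
t 2.8 xyz [0.0056 0.0006 0.1504] rot [0.08 0.04 1.1 ]
```

```bash
python3 -m crank '[{"delta_rot":[0,0,1.1],"xyz":[0.0056,0.0006,0.04],"fingers":-1},{"delta_rot":[0,0,1.1],"xyz":[0.0056,0.0006,0.08],"fingers":-1},{"delta_rot":[0,0,1.1],"xyz":[0.0056,0.0006,0.12],"fingers":-1},{"delta_rot":[0,0,1.1],"xyz":[0.0056,0.0006,0.15],"fingers":-1},{"delta_rot":[0,0,1.1],"xyz":[0.0056,0.0006,0.15],"fingers":-1},{"delta_rot":[0,0,1.1],"xyz":[0.0056,0.0006,0.15],"fingers":-1}]' && python3 -m crank '[{"delta_rot":[0,0,0],"xyz":[0,0,0],"fingers":-0.2},{"delta_rot":[0,0,0],"xyz":[0,0,0],"fingers":0},{"delta_rot":[0,0,0],"xyz":[0,0,0],"fingers":0.2},{"delta_rot":[0,0,0],"xyz":[0,0,0],"fingers":0.4},{"delta_rot":[0,0,0],"xyz":[0,0,0],"fingers":0.6},{"delta_rot":[0,0,0],"xyz":[0,0,0],"fingers":1},{"delta_rot":[0,0,0],"xyz":[0,0,0],"fingers":1},{"delta_rot":[0,0,0],"xyz":[0,0,0],"fingers":1}]' 40
```

```text
t: 3.4
eef_pos: [0.497, -0.09, 0.0504]
tool_rot: [0.0, 0.78, 0.626, -0.0]
contact_force: [0.4, 0.4, 0.0]
gripper_width: 1.0
grasp_force: 0.0
t: 4.2
eef_pos: [0.4976, -0.0895, 0.0511]
tool_rot: [0.001, 0.78, 0.626, 0.001]
contact_force: [-1.5, -0.4, 7.9]
gripper_width: 0.49
grasp_force: 40.4
```

```bash
python3 -m crank '[{"delta_rot":[0,0,0],"xyz":[0,0,-0.03],"fingers":1},{"delta_rot":[0,0,0],"xyz":[0,0,-0.07],"fingers":1},{"delta_rot":[0,0,0],"xyz":[0,0,-0.11],"fingers":1},{"delta_rot":[0,0,0],"xyz":[0,0,-0.15],"fingers":1},{"delta_rot":[0,0,0],"xyz":[0,0,-0.19],"fingers":1},{"delta_rot":[0,0,0],"xyz":[0,0,-0.22],"fingers":1},{"delta_rot":[0,0,0],"xyz":[0,0,-0.22],"fingers":1},{"delta_rot":[0,0,0],"xyz":[0,0,-0.22],"fingers":1}]'
python3 -c "
from h import *
go([.606,.2437,.27],-12.65)"
```

```text
t: 5.0
eef_pos: [0.4965, -0.0893, 0.27]
tool_rot: [0.001, 0.78, 0.626, 0.0]
contact_force: [-0.7, 0.7, -2.4]
gripper_width: 0.488
grasp_force: 41.4
t 5.0 xyz [ 3.488e-01  3.480e-02 -2.000e-04] rot [0.07 0.03 0.15]
```

```bash
python3 -m crank '[{"delta_rot":[0,0,0],"xyz":[0.03,0.004,0],"fingers":1},{"delta_rot":[0,0,0],"xyz":[0.07,0.008,0],"fingers":1},{"delta_rot":[0,0,0],"xyz":[0.11,0.012,0],"fingers":1},{"delta_rot":[0,0,0],"xyz":[0.15,0.016,0],"fingers":1},{"delta_rot":[0,0,0],"xyz":[0.18,0.02,0],"fingers":1},{"delta_rot":[0,0,0],"xyz":[0.21,0.024,0],"fingers":1},{"delta_rot":[0,0,0],"xyz":[0.23,0.028,0],"fingers":1},{"delta_rot":[0,0,0],"xyz":[0.23,0.03,0],"fingers":1},{"delta_rot":[0,0,0],"xyz":[0.23,0.03,0],"fingers":1},{"delta_rot":[0,0,0],"xyz":[0.23,0.03,0],"fingers":1}]'
python3 - <<'E'
from h import *
w=viewer.read_camera("wrist");cv2.imwrite("pics/w2.png",w["img"][:,:,::-1])
go([.606,.2437,.27],-12.65)
import pickle;pickle.dump(w,open("w2.pkl","wb"))
E
```

```text
t: 6.0
eef_pos: [0.5751, 0.1272, 0.2684]
tool_rot: [-0.0, 0.78, 0.625, -0.001]
contact_force: [-0.2, 0.4, -1.0]
gripper_width: 0.489
grasp_force: 41.2
t 6.05 xyz [ 0.1204  0.0046 -0.0014] rot [-0.07  0.09  0.06]
```

View pics/w2.png

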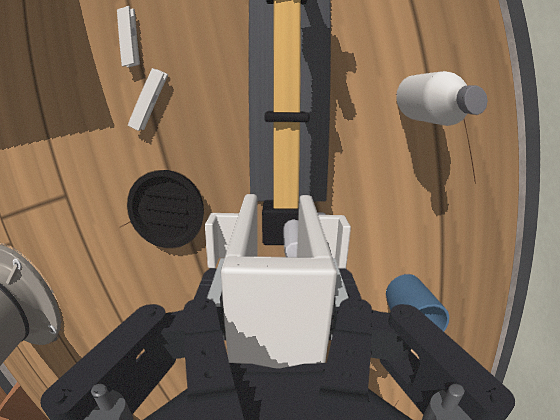

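```bash
cat > m.py <<'E'
from h import *
def rw(w,p):
    d=np.array([p[0]-w["cx"],p[1]-w["cy"]]);r=np.hypot(*d);th=r/w["fx"];u=d/r
    return rot(w["rotation"])@np.array([np.sin(th)*u[0],-np.sin(th)*u[1],-np.cos(th)])
def wz(w,p,z):
    d=rw(w,p);o=np.array(w["origin"]);return o+d*(z-o[2])/d[2]
def meas(w,rows):
    o=telemetry.get_obs();R=rot(o["tool_rot"])
    h=cv2.cvtColor(w["img"],cv2.COLOR_RGB2HSV);
    E=[]
    for r in rows:
        g=w["img"][r].astype(int);m=(h[r,:,1]>110)&(h[r,:,2]>150)&(np.abs(np.arange(560)-287)<30)
        k=np.flatnonzero(m);E.append((r,k.min()-.5,k.max()+.5))
    print(E)
    for z in (.13,.14,.145,.15,.155,.16,.17):
        L=np.array([R.T@(wz(w,(a,r),z)-o["eef_pos"]) for r,a,b in E]);Q=np.array([R.T@(wz(w,(b,r),z)-o["eef_pos"]) for r,a,b in E])
        mid=(L+Q)/2;s=np.polyfit(mid[:,0],mid[:,1],1)
        print(z,"width",np.round(np.mean(np.linalg.norm((Q-L)[:,:2],axis=1)),4),"y at x=.12",np.round(np.polyval(s,.12),4),"slope deg",np.degrees(s[0]).round(2))
E
python3 - <<'E'
from m import *
import pickle;w=pickle.load(open("w2.pkl","rb"));meas(w,[20,40,60,80,100,135,150,165,180,195])
o=telemetry.get_obs();R=rot(o["tool_rot"])
for z in (.14,.15,.16):
    # collar faces: near collar top, rows 112..122, far collar ~ row 0
    print(z,[np.round(R.T@(wz(w,p,z+.007)-o["eef_pos"]),4)[:2].tolist() for p in((264.5,117),(310,117),(287,122),(287,2))])
print(w["img"][105:130,270].mean(1).astype(int).tolist(),w["img"][:8,287].mean(1).astype(int).tolist())
E
```

```text
[(20, np.float64(273.5), np.float64(299.5)), (40, np.float64(273.5), np.float64(299.5)), (60, np.float64(273.5), np.float64(299.5)), (80, np.float64(273.5), np.float64(299.5)), (100, np.float64(273.5), np.float64(299.5)), (135, np.float64(273.5), np.float64(298.5)), (150, np.float64(273.5), np.float64(298.5)), (165, np.float64(273.5), np.float64(298.5)), (180, np.float64(273.5), np.float64(297.5)), (195, np.float64(273.5), np.float64(297.5))]
0.13 width 0.0219 y at x=.12 0.0085 slope deg 0.13
0.14 width 0.0211 y at x=.12 0.0082 slope deg 0.13
0.145 width 0.0207 y at x=.12 0.0081 slope deg 0.13
0.15 width 0.0203 y at x=.12 0.008 slope deg 0.13
0.155 width 0.02 y at x=.12 0.0078 slope deg 0.13
0.16 width 0.0196 y at x=.12 0.0077 slope deg 0.13
0.17 width 0.0188 y at x=.12 0.0074 slope deg 0.13
0.14 [[0.069, -0.0096], [0.0692, 0.0272], [0.0649, 0.0086], [0.1653, 0.0085]]
0.15 [[0.0695, -0.0092], [0.0697, 0.0262], [0.0655, 0.0083], [0.1622, 0.0082]]
0.16 [[0.07, -0.0088], [0.0702, 0.0252], [0.0662, 0.008], [0.159, 0.0079]]
[87, 82, 87, 83, 83, 79, 40, 31, 46, 50, 46, 42, 42, 40, 34, 31, 32, 77, 90, 81, 84, 81, 78, 79, 84] [82, 131, 166, 156, 159, 161, 158, 160]
```

Run:
```python
from m import *
import pickle;w=pickle.load(open("w2.pkl","rb"))
o=telemetry.get_obs();R=rot(o["tool_rot"]);z=o["eef_pos"][2]+.044
cv2.imwrite("pics/c2.png",cv2.resize(w["img"][180:300,200:360,::-1],(800,600),interpolation=cv2.INTER_CUBIC))
g=cv2.cvtColor(w["img"],cv2.COLOR_RGB2GRAY)
for r in (262,268,274,280):
    k=np.flatnonzero(g[r,180:380]>175)+180
    a,b=k.min()-.5,k.max()+.5;P=[R.T@(wz(w,(q,r),z)-o["eef_pos"]) for q in(a,b)]
    print(r,a,b,np.round(P,4)[:,:2].tolist(),(P[0]+P[1])[1]/2)
```

```text
262 207.5 345.5 [[0.028, -0.0238], [0.028, 0.0248]] 0.0005144193701516562
268 221.5 333.5 [[0.0257, -0.0189], [0.0257, 0.0206]] 0.0008810347492875879
274 220.5 334.5 [[0.0232, -0.0194], [0.0232, 0.0212]] 0.0008822905582445383
280 221.5 342.5 [[0.0207, -0.0193], [0.0206, 0.0244]] 0.0025481245905471742
```

View pics/c2.png

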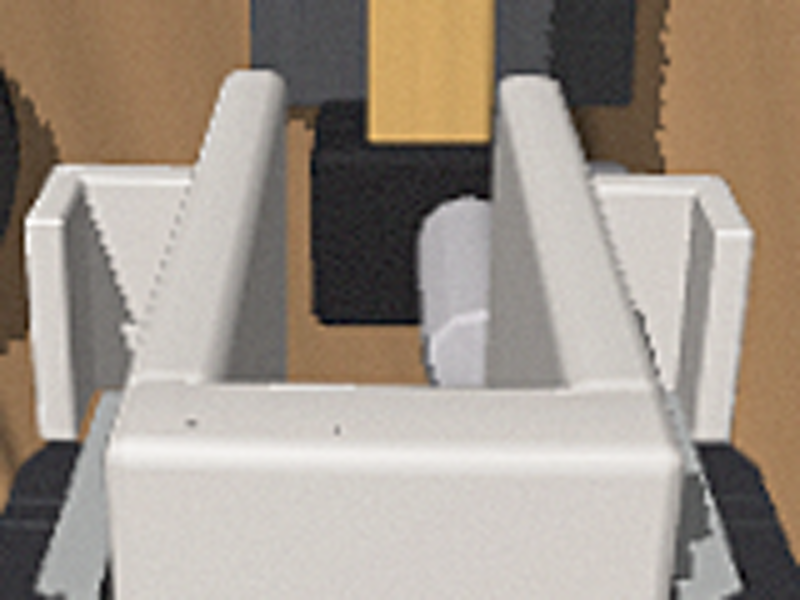

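```bash
python3 -m crank '[{"delta_rot":[0,0,0],"xyz":[0.03,0.002,0],"fingers":1},{"delta_rot":[0,0,0],"xyz":[0.07,0.004,0],"fingers":1},{"delta_rot":[0,0,0],"xyz":[0.1,0.007,0],"fingers":1},{"delta_rot":[0,0,0],"xyz":[0.122,0.007,0],"fingers":1},{"delta_rot":[0,0,0],"xyz":[0.122,0.007,0.01],"fingers":1},{"delta_rot":[0,0,0],"xyz":[0.122,0.007,0.02],"fingers":1},{"delta_rot":[0,0,0],"xyz":[0.122,0.007,0.03],"fingers":1},{"delta_rot":[0,0,0],"xyz":[0.122,0.007,0.04],"fingers":1},{"delta_rot":[0,0,0],"xyz":[0.122,0.007,0.042],"fingers":1},{"delta_rot":[0,0,0],"xyz":[0.122,0.007,0.042],"fingers":1}]'
python3 - <<'E'
from m import *
w=viewer.read_camera("wrist");cv2.imwrite("pics/c3.png",cv2.resize(w["img"][120:300,180:380,::-1],(800,600)[:2],interpolation=cv2.INTER_CUBIC))
meas(w,[20,40,60,80,100,120,150,165,180])
E
```

```text
t: 7.05
eef_pos: [0.6088, 0.2456, 0.227]
tool_rot: [-0.0, 0.78, 0.626, -0.001]
contact_force: [0.1, -0.1, -1.6]
gripper_width: 0.492
grasp_force: 41.2Traceback (most recent call last):
  File "<stdin>", line 3, in <module>
  File "m.py", line 13, in meas
    k=np.flatnonzero(m);E.append((r,k.min()-.5,k.max()+.5))
                                    ~~~~~^^
    return umr_minimum(a, axis, None, out, keepdims, initial, where)
ValueError: zero-size array to reduction operation minimum which has no identity
```

View pics/c3.png

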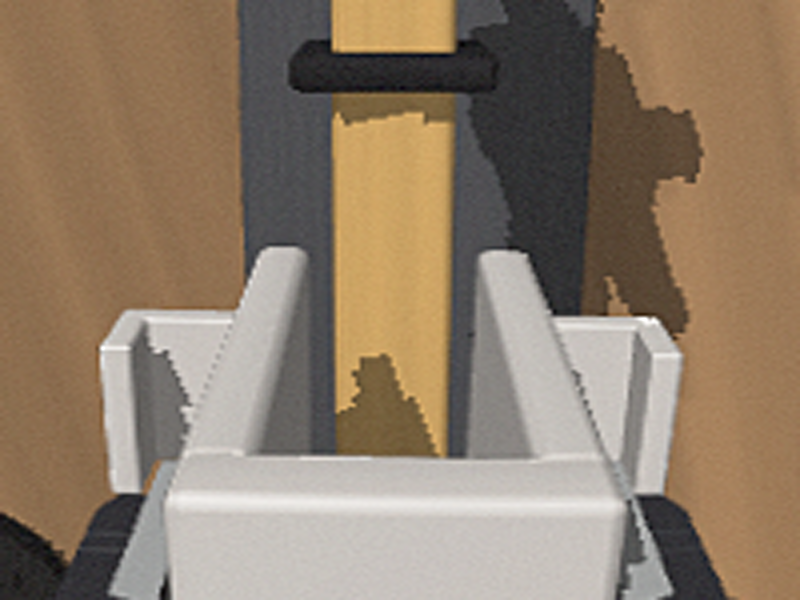

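```bash
python3 -m crank '[{"delta_rot":[0,0,0],"xyz":[0,0,0.005],"fingers":1},{"delta_rot":[0,0,0],"xyz":[0,0,0.01],"fingers":1},{"delta_rot":[0,0,0],"xyz":[0,0,0.015],"fingers":1},{"delta_rot":[0,0,0],"xyz":[0,0,0.018],"fingers":1},{"delta_rot":[0,0,0],"xyz":[0,0,0.021],"fingers":1},{"delta_rot":[0,0,0],"xyz":[0,0,0.024],"fingers":1}]' && python3 -m crank '[{"delta_rot":[0,0,0],"xyz":[0,0,0.002],"fingers":1},{"delta_rot":[0,0,0],"xyz":[0,0,0.004],"fingers":1},{"delta_rot":[0,0,0],"xyz":[0,0,0.006],"fingers":1},{"delta_rot":[0,0,0],"xyz":[0,0,0.006],"fingers":1}]'
```

```text
t: 7.7
eef_pos: [0.609, 0.2465, 0.2034]
tool_rot: [0.0, 0.78, 0.626, 0.0]
contact_force: [-0.5, -0.4, -1.9]
gripper_width: 0.488
grasp_force: 41.2
t: 8.1
eef_pos: [0.6089, 0.2463, 0.1973]
tool_rot: [-0.0, 0.78, 0.626, -0.0]
contact_force: [-0.1, -0.3, -2.2]
gripper_width: 0.49
grasp_force: 41.2
```

```bash
python3 -m crank '[{"delta_rot":[0,0,0],"xyz":[0,0,0.002],"fingers":1},{"delta_rot":[0,0,0],"xyz":[0,0,0.004],"fingers":1},{"delta_rot":[0,0,0],"xyz":[0,0,0.004],"fingers":1}]'
```

```text
t: 8.4
eef_pos: [0.6088, 0.2463, 0.1932]
tool_rot: [-0.0, 0.78, 0.626, -0.0]
contact_force: [0.0, -0.0, -2.3]
gripper_width: 0.491
grasp_force: 41.2
```

```bash
python3 -m crank '[{"delta_rot":[0,0,0],"xyz":[0,0,0.002],"fingers":1},{"delta_rot":[0,0,0],"xyz":[0,0,0.004],"fingers":1},{"delta_rot":[0,0,0],"xyz":[0,0,0.004],"fingers":1}]'
```

```text
t: 8.7
eef_pos: [0.6088, 0.2463, 0.1892]
tool_rot: [-0.0, 0.78, 0.626, -0.0]
contact_force: [0.3, -0.8, -2.3]
gripper_width: 0.488
grasp_force: 41.2
```

```bash
python3 -m crank '[{"delta_rot":[0,0,0],"xyz":[0,0,0.002],"fingers":1},{"delta_rot":[0,0,0],"xyz":[0,0,0.004],"fingers":1},{"delta_rot":[0,0,0],"xyz":[0,0,0.004],"fingers":1}]'
```

```text
t: 9.0
eef_pos: [0.6088, 0.2463, 0.1852]
tool_rot: [-0.0, 0.78, 0.626, -0.0]
contact_force: [0.8, -1.1, -0.8]
gripper_width: 0.488
grasp_force: 41.2
```

```bash
python3 -m crank '[{"delta_rot":[0,0,0],"xyz":[0,0,0.002],"fingers":1},{"delta_rot":[0,0,0],"xyz":[0,0,0.004],"fingers":1},{"delta_rot":[0,0,0],"xyz":[0,0,0.004],"fingers":1}]'
```

```text
t: 9.3
eef_pos: [0.6088, 0.2463, 0.1812]
tool_rot: [-0.0, 0.78, 0.626, -0.0]
contact_force: [0.7, 0.3, -2.3]
gripper_width: 0.489
grasp_force: 41.2
```

```bash
python3 -m crank '[{"delta_rot":[0,0,0],"xyz":[0,0,0.002],"fingers":1},{"delta_rot":[0,0,0],"xyz":[0,0,0.004],"fingers":1},{"delta_rot":[0,0,0],"xyz":[0,0,0.004],"fingers":1}]'
```

```text
t: 9.6
eef_pos: [0.6088, 0.2463, 0.1772]
tool_rot: [-0.0, 0.78, 0.626, -0.0]
contact_force: [-0.0, -0.4, -2.1]
gripper_width: 0.488
grasp_force: 41.2
```

Run:
```python
from m import *
w=viewer.read_camera("wrist");cv2.imwrite("pics/c4.png",cv2.resize(w["img"][120:300,180:380,::-1],(800,600),interpolation=cv2.INTER_CUBIC))
```

```text
(no output)
```

View pics/c4.png

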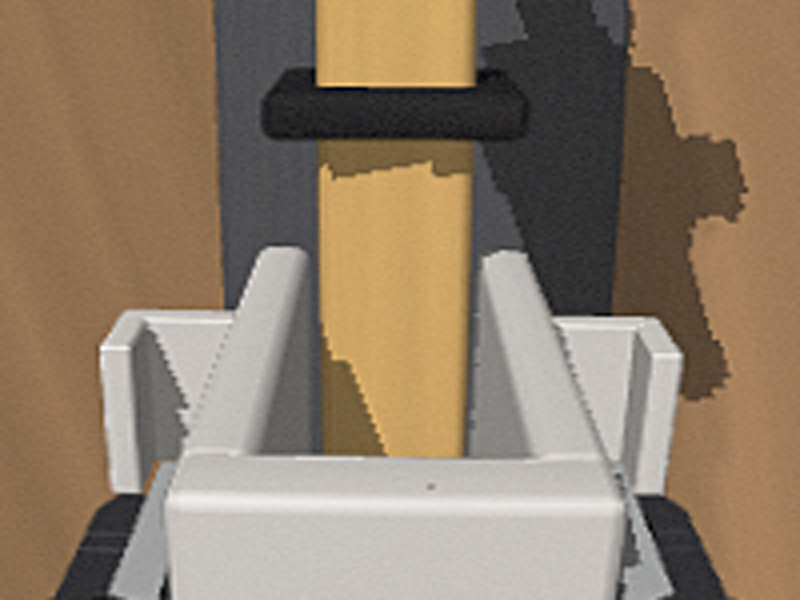

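```bash
python3 -m crank '[{"delta_rot":[0,0,0],"xyz":[0,0,0.003],"fingers":1},{"delta_rot":[0,0,0],"xyz":[0,0,0.006],"fingers":1},{"delta_rot":[0,0,0],"xyz":[0,0,0.009],"fingers":1},{"delta_rot":[0,0,0],"xyz":[0,0,0.012],"fingers":1},{"delta_rot":[0,0,0],"xyz":[0,0,0.012],"fingers":1}]'
```

```text
t: 10.15
eef_pos: [0.6087, 0.2462, 0.1649]
tool_rot: [-0.0, 0.78, 0.626, -0.001]
contact_force: [-0.4, 0.6, -1.3]
gripper_width: 0.486
grasp_force: 41.2
```

```bash
python3 -m crank '[{"delta_rot":[0,0,0],"xyz":[0,0,0.004],"fingers":1},{"delta_rot":[0,0,0],"xyz":[0,0,0.008],"fingers":1},{"delta_rot":[0,0,0],"xyz":[0,0,0.012],"fingers":1},{"delta_rot":[0,0,0],"xyz":[0,0,0.016],"fingers":1},{"delta_rot":[0,0,0],"xyz":[0,0,0.02],"fingers":1},{"delta_rot":[0,0,0],"xyz":[0,0,0.02],"fingers":1}]'
```

```text
t: 10.75
eef_pos: [0.6086, 0.2462, 0.1448]
tool_rot: [-0.0, 0.78, 0.626, -0.001]
contact_force: [-0.2, -0.5, -2.6]
gripper_width: 0.487
grasp_force: 41.2
```

```bash
python3 -m crank '[{"delta_rot":[0,0,0],"xyz":[0,0,0.004],"fingers":1},{"delta_rot":[0,0,0],"xyz":[0,0,0.008],"fingers":1},{"delta_rot":[0,0,0],"xyz":[0,0,0.012],"fingers":1},{"delta_rot":[0,0,0],"xyz":[0,0,0.016],"fingers":1},{"delta_rot":[0,0,0],"xyz":[0,0,0.02],"fingers":1},{"delta_rot":[0,0,0],"xyz":[0,0,0.02],"fingers":1}]'
```

```text
t: 11.35
eef_pos: [0.6086, 0.2462, 0.1248]
tool_rot: [-0.0, 0.78, 0.626, -0.001]
contact_force: [-0.0, -0.1, -1.3]
gripper_width: 0.488
grasp_force: 41.2
```

Now 2 mm steps, watching the force.

```bash
python3 -m crank '[{"delta_rot":[0,0,0],"xyz":[0,0,0.002],"fingers":1},{"delta_rot":[0,0,0],"xyz":[0,0,0.004],"fingers":1},{"delta_rot":[0,0,0],"xyz":[0,0,0.006],"fingers":1},{"delta_rot":[0,0,0],"xyz":[0,0,0.006],"fingers":1}]'
```

```text
t: 11.75
eef_pos: [0.6088, 0.2464, 0.1193]
tool_rot: [-0.0, 0.78, 0.626, -0.0]
contact_force: [-0.7, 0.7, -1.7]
gripper_width: 0.487
grasp_force: 41.2
```

```bash
python3 -m crank '[{"delta_rot":[0,0,0],"xyz":[0,0,0.001],"fingers":1},{"delta_rot":[0,0,0],"xyz":[0,0,0.002],"fingers":1},{"delta_rot":[0,0,0],"xyz":[0,0,0.003],"fingers":1},{"delta_rot":[0,0,0],"xyz":[0,0,0.003],"fingers":1}]'
```

```text
t: 12.15
eef_pos: [0.6089, 0.2464, 0.1164]
tool_rot: [-0.0, 0.78, 0.626, -0.0]
contact_force: [-0.8, 0.7, -2.8]
gripper_width: 0.489
grasp_force: 41.2
```

```bash
python3 -m crank '[{"delta_rot":[0,0,0],"xyz":[0,0,0.001],"fingers":1},{"delta_rot":[0,0,0],"xyz":[0,0,0.002],"fingers":1},{"delta_rot":[0,0,0],"xyz":[0,0,0.002],"fingers":1}]'
```

```text
t: 12.45
eef_pos: [0.6089, 0.2464, 0.1144]
tool_rot: [-0.0, 0.78, 0.626, -0.0]
contact_force: [-0.5, -0.1, -1.5]
gripper_width: 0.486
grasp_force: 41.2
```

```bash
python3 -m crank '[{"delta_rot":[0,0,0],"xyz":[0,0,0.001],"fingers":1},{"delta_rot":[0,0,0],"xyz":[0,0,0.002],"fingers":1},{"delta_rot":[0,0,0],"xyz":[0,0,0.002],"fingers":1}]'
```

```text
t: 12.75
eef_pos: [0.6091, 0.2465, 0.1134]
tool_rot: [0.0, 0.78, 0.626, 0.0]
contact_force: [-2.7, -1.3, 4.5]
gripper_width: 0.488
grasp_force: 41.6
```

```bash
python3 -m crank '[{"delta_rot":[0,0,0],"xyz":[0,0,0.001],"fingers":1},{"delta_rot":[0,0,0],"xyz":[0,0,0.002],"fingers":1},{"delta_rot":[0,0,0],"xyz":[0,0,0.002],"fingers":1}]'
```

```text
t: 13.05
eef_pos: [0.6091, 0.2465, 0.1133]
tool_rot: [0.001, 0.78, 0.626, 0.0]
contact_force: [-7.7, -4.3, 17.6]
gripper_width: 0.485
grasp_force: 43.0
```

```bash
python3 -m crank '[{"delta_rot":[0,0,0],"xyz":[0,0,0.001],"fingers":1},{"delta_rot":[0,0,0],"xyz":[0,0,0.002],"fingers":1},{"delta_rot":[0,0,0],"xyz":[0,0,0.002],"fingers":1}]'
```

```text
t: 13.35
eef_pos: [0.6092, 0.2465, 0.1133]
tool_rot: [0.001, 0.78, 0.626, 0.0]
contact_force: [-12.6, -8.6, 29.8]
gripper_width: 0.49
grasp_force: 44.2
```

```bash
python3 -m crank '[{"delta_rot":[0,0,0],"xyz":[0,0,-0.002],"fingers":1},{"delta_rot":[0,0,0],"xyz":[0,0,-0.004],"fingers":1},{"delta_rot":[0,0,0],"xyz":[0,0,-0.004],"fingers":1}]'
```

```text
t: 13.65
eef_pos: [0.6093, 0.2466, 0.1134]
tool_rot: [0.0, 0.78, 0.626, 0.0]
contact_force: [-3.0, -2.8, 7.1]
gripper_width: 0.488
grasp_force: 42.0
```

Run:
```python
from m import *
s=viewer.read_camera("side");a=cv2.resize(s["img"][195:295,150:290,::-1],(800,571),interpolation=cv2.INTER_CUBIC);cv2.imwrite("pics/s5.png",a)
```

```text
(no output)
```

View pics/s5.png

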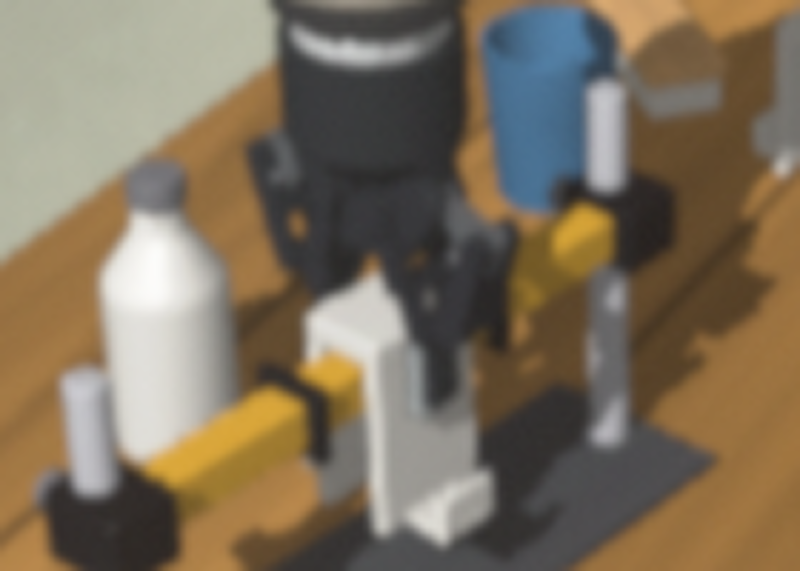

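```bash
python3 -m crank '[{"delta_rot":[0,0,0],"xyz":[0,0,0],"fingers":0.0},{"delta_rot":[0,0,0],"xyz":[0,0,0],"fingers":-0.3},{"delta_rot":[0,0,0],"xyz":[0,0,0],"fingers":-0.6},{"delta_rot":[0,0,0],"xyz":[0,0,0],"fingers":-1},{"delta_rot":[0,0,0],"xyz":[0,0,0],"fingers":-1},{"delta_rot":[0,0,0],"xyz":[0,0,0],"fingers":-1},{"delta_rot":[0,0,0],"xyz":[0,0,0],"fingers":-1}]' 20
```

```text
t: 14.4
eef_pos: [0.609, 0.2465, 0.1125]
tool_rot: [-0.0, 0.78, 0.626, -0.0]
contact_force: [-0.7, -0.1, -0.3]
gripper_width: 1.001
grasp_force: 0.0
```

```bash
python3 -m crank '[{"delta_rot":[0,0,0],"xyz":[0,0,-0.02],"fingers":-1},{"delta_rot":[0,0,0],"xyz":[0,0,-0.05],"fingers":-1},{"delta_rot":[0,0,0],"xyz":[0,0,-0.09],"fingers":-1},{"delta_rot":[0,0,0],"xyz":[0,0,-0.13],"fingers":-1},{"delta_rot":[0,0,0],"xyz":[0,0,-0.15],"fingers":-1},{"delta_rot":[0,0,0],"xyz":[-0.05,0,-0.15],"fingers":-1},{"delta_rot":[0,0,0],"xyz":[-0.1,0,-0.15],"fingers":-1},{"delta_rot":[0,0,0],"xyz":[-0.13,0,-0.15],"fingers":-1},{"delta_rot":[0,0,0],"xyz":[-0.13,0,-0.15],"fingers":-1},{"delta_rot":[0,0,0],"xyz":[-0.13,0,-0.15],"fingers":-1}]'
python3 - <<'E'
from m import *
s=viewer.read_camera("side");w=viewer.read_camera("wrist")
a=cv2.resize(s["img"][195:295,150:290,::-1],(800,571),interpolation=cv2.INTER_CUBIC)[:,:420]
b=cv2.resize(w["img"][0:240,200:360,::-1],(380,571),interpolation=cv2.INTER_CUBIC)
cv2.imwrite("pics/s6.png",np.hstack([a,b]))
E
```

```text
t: 15.4
eef_pos: [0.5809, 0.119, 0.2629]
tool_rot: [0.0, 0.78, 0.625, 0.0]
contact_force: [-0.3, 0.1, 0.6]
gripper_width: 1.001
grasp_force: 0.0
```

View pics/s6.png

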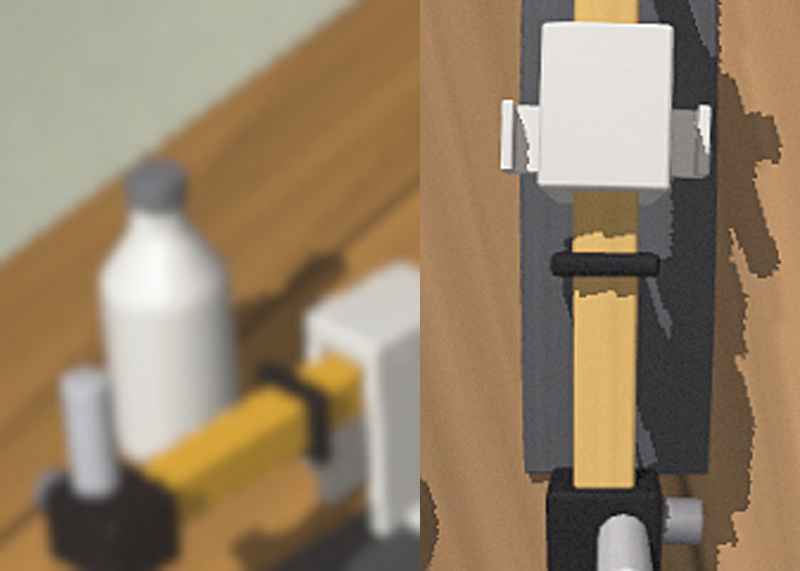

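The medium hanger straddles the bar, level and between the collars (crown at about (605,105) in the wrist half, the near collar at (605,265)). The gripper is clear.

```bash
python3 -c "
from station import job
print(job.hand_in())"
```

```text
the job is handed in; nothing more can be done
None
```

The medium hanger now hangs on the bar between the two collars, pad resting on it (bar top felt at about 142 mm); pressing down briefly reached about 30 N, eased to 7 N before I let go, and the job is handed in.

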